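# Spin the parts carousel and brake it on the pointer

## Robot

A 6-joint arm with a two-finger parallel gripper is mounted at the origin on the work surface. World frame = base frame: x ahead of the robot, y to its left, z up, the work surface at z = 0. Lengths are in m, angles in degrees, forces in N, time in s.
With the tool pointing down it reaches from about 0.4 to 0.825 m from the base axis. Payload 7 kg.
Tool frame: the origin (TCP) lies on the centre line of the jaws, within the pads' length; the fingertips stand 22 mm ahead of it and the grasp point (between the pads) lies 3 mm ahead of it; z points along the fingers, y is the line along which they close (so a half turn about z gives the same grasp; the last joint's range is limited). The gripper opens to 88 mm and grips with 3 to 60 N. Pads are 19 mm wide; open, the fingers measure 130 mm over their backs; the gripper's body (78 mm by 193 mm) begins 47 mm behind the grasp point.
Start: joints at [-59.639, 20.546, 0.682, 0, -70.136, -16.507], TCP at [0.162, -0.655, 0.249] pointing down, gripper open.
Joint ranges: [-176.03, 176.03], [-82.01, 121.73], [-58.28, 71.71], [-173.87, 95.51], [-174.79, -0.11], [-173.66, 173.66]. Speed limits (degrees/s): [136.94, 136.94, 172.46, 180, 180, 180].

## Interface

Orientations are given as [roll, pitch, yaw] about the fixed x, y, z axes, in that order (R = Rz(yaw) Ry(pitch) Rx(roll)).
In Python, from plant import get_state, cams, r gives the robot as it stands.
- The arm moves only by the tool apply_moves, never from a script. Its argument "targets" is a list of rows, each an object with "dp": the shift along the world's x, y, z in m, a list of three; "yaw": the turn about the world's z in degrees. In form: [{"dp": [x, y, z], "yaw": yaw}, ...]. A call has 1 to 20 rows; each row is the pose to reach, as a shift and turn from the pose commanded when the call began; what a row does not reach only later rows make up. A row lasts 1/12 s, in which the tool goes at most 41.7 mm and 7.16 degrees, less where a joint would pass 70% of its speed; a pose out of reach is approached as far as the arm can. A call with a gripper value outside its range is refused whole. "grip" is the gripper command: -1 is fully open, 1 is shut, values between are in proportion, set as the call begins (left out, the last holds). The fingers move at their own pace and stop on an object; "squeeze" is the grip in N (left out, the last holds). Time passes only in rows, so rows that repeat a pose let the fingers close. It gives the time, the measured TCP pose, the force, the opening and the grip force at its end, in the units of the state.
- get_state(): the state, without advancing time (a new reading comes with each control period).
- cams.capture(name): name is "scene" or "side" or "wrist"; returns a dict with "image" (384x512x3 uint8, red, green, blue), "range_z" (384x512 float32, m along the optical axis (not along the pixel's ray), 0 where there is no reading), "fx", "fy", "cx", "cy" (pixels), "R" (3x3) and "t" (3): a world point X has camera coordinates R X + t; the wrist camera has in their place "T_tool_cam" (4x4, takes a point from camera to tool coordinates, whose origin is the TCP and whose axes are the flange's). Camera axes: x right, y down, z forward; pixel columns grow to the right and rows downward; lengths in m; the calibration is good to about 2 mm. The wrist camera is an equidistant fisheye: a pixel r from the principal point sees the ray r / f radians off the axis. A picture is of the moment at which its call begins: read the wrist's pose just before it.
- r.close_job(): hands the job in; it is judged then, once.
The state is a dict: "time_s": time; "joints": joint angles; "qd": joint speeds; "joint_torque": joint torques, N m; "tcp_pos": TCP position; "eef_rot": TCP orientation; "contact_force": force on the tool from outside, world axes, zero at the start; "moment": the same for the moment, N m; "gripper_width": finger opening in m; "gripper_force": force on a finger pad.
Only numpy, scipy, OpenCV 4.12 (cv2) and the standard library are available. Lean on these libraries where they do the work, as an engineer would, in place of code of your own. Each camera call takes 0.05 s, during which the arm holds its last target. There are 200 camera calls.

## Task

Give the round parts carousel a flick with a fingertip (it has pegs for that), in either direction, so that it spins freely and runs on by itself past a full turn from where it stood. Then, before it runs down, brake it with a fingertip so that it stops with the tab on its rim at the fixed pointer: do not let it come to rest anywhere else first; a small last nudge under the fingertip is fine, until the tips are in line to within a centimetre. Take the hand away with the carousel at rest there. Lift nothing, leave the camera module lying in its pocket on the carousel, and leave the other things on the mat where they are.

Things in the scene. Friction and masses are not known exactly. Their poses are not given: they have to be found in the camera images.
- axle (a point): Centre of the carousel's flat top face, on the bearing's vertical axis, 42 mm above the bench; fixed, place varies. The carousel is a flat aluminium wheel, 200 mm diameter, 13 mm thick, on a round grey base screwed down. On top: 6 mm high bearing cap, five screw cups 3 mm high, one walled pocket, three upright pegs. From 76 mm out to the 100 mm rim the top is flat and bare all round.
- carousel (a joint): Wheel angle in rad, not wrapped; 0 at the start, positive counter-clockwise seen from above; no stops. Wheel about 0.45 kg (varies), inertia about 0.0022 kg m2. Left alone it loses very roughly 0.15 rad/s each second, so a flick to 2 or 3 rad/s carries it past a full turn (6.28). A fingertip pressed down on the bare rim with a few N stops it at once.
- peg0 (a point): Foot of an upright round peg on the wheel's top face, for flicking: 12 mm diameter, 28 mm tall, 68 mm from the axle, 60 degrees counter-clockwise from the tab. Turns with the wheel.
- peg1 (a point): Foot of an upright round peg on the wheel's top face, for flicking: 12 mm diameter, 28 mm tall, 68 mm from the axle, 180 degrees counter-clockwise from the tab. Turns with the wheel.
- peg2 (a point): Foot of an upright round peg on the wheel's top face, for flicking: 12 mm diameter, 28 mm tall, 68 mm from the axle, 300 degrees counter-clockwise from the tab. Turns with the wheel.
- tab_tip (a point): Tip of the pointed tab that sticks out of the wheel's rim, 118 mm from the axle, at top-face height; it turns with the wheel. The tab is 16 mm wide at the rim, 8 mm thick, its top 1 mm below the top face. x axis points outwards from the axle, z up.
- pointer_mark (a point): Where the tab's tip must stop: 118 mm from the axle, at top-face height, in front of the nib of the fixed pointer, a small bare steel post 42 mm high and 30 mm wide, 127 to 153 mm from the axle, nib aimed at the axle; the tab passes it with 9 mm to spare. x axis points away from the axle. Its place round the wheel varies.
- pocket (a point): Centre of the floor of the rectangular pocket on the wheel (38 mm radially by 28 mm inside, walls 6 mm high), 46 mm from the axle towards the tab; turns with the wheel.
- module: Loose phone camera module, 32 x 22 x 9 mm, 25 g, lying in the pocket; origin at the centre of its underside. Must ride along in the pocket.
- tweezers: Bystander on the mat: steel tweezers, 138 mm long, 9 mm high, lying flat. Origin on its underside. Not to be disturbed.
- screwdriver: Bystander on the mat: small screwdriver, 150 mm long, lying flat. Origin on its underside. Not to be disturbed.
- flux: Bystander on the mat: small bottle, 32 mm across, 75 mm tall, upright. Origin on its underside. Not to be disturbed.
- solder: Bystander on the mat: steel solder spool, 52 mm across, 32 mm high, standing on its flange. Origin on its underside. Not to be disturbed.
- phone: Bystander on the mat: opened phone, 146 x 71 x 8 mm, lying flat. Origin on its underside. Not to be disturbed.
- dish: Bystander on the mat: small white dish, 56 mm across, 20 mm high. Origin on its underside. Not to be disturbed.
Mind the look-alikes: they are no part of the job. What is shaped like the part that bears pointer_mark but orange is not meant.

How it is judged (in metres and radians):
On the way, in this order (a step that is already met when the one before it is completed fails the run):
1. the carousel has been flicked and spins freely, faster than 0.8 rad/s, with no finger on it ((velocity of joint carousel above 0.8 rad/s or velocity of joint carousel below -0.8 rad/s) and contact force between each of the arm, the fingers and carousel below 0.05 N), for 0.2 s.
2. it has passed a full turn from its start and still spins by itself, faster than 0.2 rad/s ((value of joint carousel above 6.28 rad or value of joint carousel below -6.28 rad) and (velocity of joint carousel above 0.2 rad/s or velocity of joint carousel below -0.2 rad/s) and contact force between each of the arm, the fingers and carousel below 0.05 N), for 0.05 s.
3. a fingertip has stopped it with the tab's tip within 10 mm of the pointer mark (contact force between the fingers and carousel above 0.2 N and not (velocity of joint carousel above 0.15 rad/s or velocity of joint carousel below -0.15 rad/s) and distance between tab_tip and pointer_mark below 0.01 m), for 0.1 s.
At the end, for the whole second after the job is handed in: The carousel is at rest (under 0.03 rad/s) with the tab's tip within 10 mm of the pointer mark, and the camera module lies in its pocket (within 8 mm of the middle) (distance between tab_tip and pointer_mark below 0.01 m and not (velocity of joint carousel above 0.03 rad/s or velocity of joint carousel below -0.03 rad/s) and horizontal distance between module and pocket below 0.008 m and distance between module and pocket below 0.01 m); the robot touches nothing.
It fails at once if the camera module left its pocket (distance between module and pocket above 0.015 m).
It fails at once if after its full turn the carousel came to rest (under 0.02 rad/s) with the tab's tip more than 40 mm from the pointer mark ((value of joint carousel above 6.28 rad or value of joint carousel below -6.28 rad) and not (velocity of joint carousel above 0.02 rad/s or velocity of joint carousel below -0.02 rad/s) and distance between tab_tip and pointer_mark above 0.04 m).
It fails at once if a thing on the mat beside the carousel was moved (more than 20 mm) or lifted (distance of any of tweezers, screwdriver, flux, solder, phone, dish from where it was at the start of the episode above 0.02 m).
It also fails if it takes over 51 s, if anything falls off the work surface, if the arm or the gripper's body presses on something with over 40 N, if the wrist force passes 120 N, or if a joint passes its speed limit or range.

## Working session

There is one attempt and no reset: what is moved stays moved. The work goes in short steps, Python scripts to look and compute and a tool call to move; the robot and the scene stay as the last step left them, time stands still between calls to the robot, and variables do not carry over. Pictures are saved under pics/ and viewed, at most 10 in all, crops included, and the job is handed in when it is done.

Besides the shell and the picture viewer there is one more tool, called after "Emit:" as name(argument=value, ...) on one line, values as JSON. apply_moves: Moves the arm, as the interface text tells. Its arguments: {"type":"object","properties":{"targets":{"type":"array","items":{"type":"object","properties":{"dp":{"type":"array","items":{"type":"number"}},"yaw":{"type":"number"}}}},"grip":{"type":"number"},"squeeze":{"type":"number"}},"required":["targets"]}

```bash
ls; mkdir -p pics
python3 - <<'E'
from plant import get_state,cams,r
import cv2,numpy as np
s=get_state();print(s)
for n in("scene","side"):
    c=cams.capture(n);cv2.imwrite(f"pics/{n}0.png",c["image"][...,::-1]);np.savez(f"{n}0.npz",**c)
    print(n,c["fx"],c["fy"],c["cx"],c["cy"],c["R"],c["t"])
E
```

```text
pics
{'time_s': 0.0, 'joints': array([-5.96398010e+01,  2.05922629e+01,  6.31071790e-01, -1.96664700e-02,
       -7.01351973e+01, -1.65048233e+01]), 'qd': array([ 0.03572604,  0.06682593,  0.04008405, -0.0992708 ,  0.01664167,
       -0.029226  ]), 'joint_torque': array([ 5.82205957e-04, -5.82716095e+01,  2.93052542e+01,  6.99717119e+00,
        6.86562998e-03, -1.21841044e-04]), 'tcp_pos': array([ 0.1614759 , -0.65491563,  0.24759421]), 'eef_rot': array([ 1.79902331e+02, -9.66054829e-03, -1.66151314e+02]), 'contact_force': array([ 0.17523044, -0.83173808, -0.24060726]), 'moment': array([ 0.0179887 , -0.02592758,  0.0229466 ]), 'gripper_force': 0.0, 'gripper_width': 0.08764159028784373}
scene 457.26559779829955 457.26559779829955 247.80948243237887 190.26930228211032 [[ 0.84166614  0.53962017  0.02020356]
 [ 0.35180764 -0.51957542 -0.77863519]
 [-0.40966998  0.66245864 -0.62715154]] [-0.51045802 -0.14999489  1.54438689]
side 434.0353585795256 434.0353585795256 249.72018586520585 192.8868477969939 [[-0.90405301 -0.42733855 -0.00836213]
 [-0.26190639  0.56932306 -0.77927935]
 [ 0.33777686 -0.70231974 -0.62662092]] [0.55670803 0.19620391 0.79424581]
```

View pics/scene0.png

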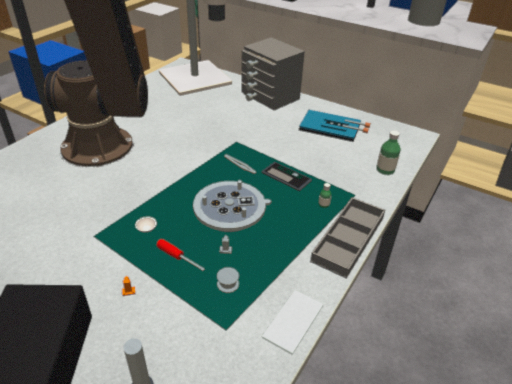

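View pics/side0.png

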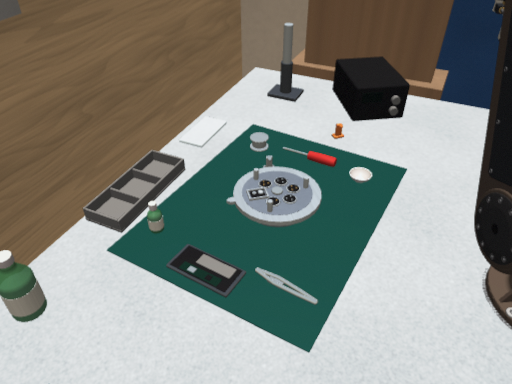

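The scene view shows the wheel at about (230,205), the tab at (268,202) and the grey pointer at (226,245). The orange decoy is at (128,285). In the side view the tab is at (232,201). Next I'll rectify both views to the top-face plane.

```bash
cat > h.py <<'E'
import numpy as np,cv2
def unproj(c,u,v,z):
    R,t=c["R"],c["t"];C=-R.T@t
    d=R.T@np.array([(u-c["cx"])/c["fx"],(v-c["cy"])/c["fy"],1.]);return C+d*(z-C[2])/d[2]
def rect(c,x0,y0,z,px,W,H):  # image: col->x... up = +x, left=+y
    # pixel (i col,j row): x=x0-j*px, y=y0-i*px
    K=np.array([[c["fx"],0,c["cx"]],[0,c["fy"],c["cy"]],[0,0,1]])
    P=K@np.column_stack([c["R"],c["t"]])
    A=np.array([[0,-px,x0],[-px,0,y0],[0,0,z],[0,0,1.]])
    return cv2.warpPerspective(c["image"],P@A,(W,H),flags=cv2.INTER_LINEAR|cv2.WARP_INVERSE_MAP)
E
python3 - <<'E'
from h import *
a=dict(np.load("scene0.npz"));b=dict(np.load("side0.npz"))
p=unproj(a,230,205,.042);print(p,unproj(b,277,192,.042),unproj(a,268,202,.04),unproj(a,226,247,.042),unproj(b,232,201,.04))
for n,u,v in[("flux",325,200),("solder",228,282),("phone",286,176),("tweez",240,164),("sd",180,255),("dish",146,224)]:print(n,unproj(a,u,v,0.01).round(3))
x0,y0=p[0]+.2,p[1]+.2
im=[rect(c,x0,y0,.042,.001,400,400) for c in(a,b)]
print(x0,y0);cv2.imwrite("pics/rect.png",np.hstack(im)[...,::-1])
E
```

```text
[ 0.57368189 -0.04104935  0.042     ] [ 0.56235415 -0.03195565  0.042     ] [0.65270292 0.03050695 0.04      ] [ 0.65547708 -0.17800549  0.042     ] [0.64142005 0.03671883 0.04      ]
flux [0.769 0.162 0.01 ]
solder [ 0.707 -0.244  0.01 ]
phone [0.619 0.2   0.01 ]
tweez [0.466 0.173 0.01 ]
sd [ 0.557 -0.24   0.01 ]
dish [ 0.409 -0.202  0.01 ]
0.7736818944736863 0.15895065313081053
```

View pics/rect.png

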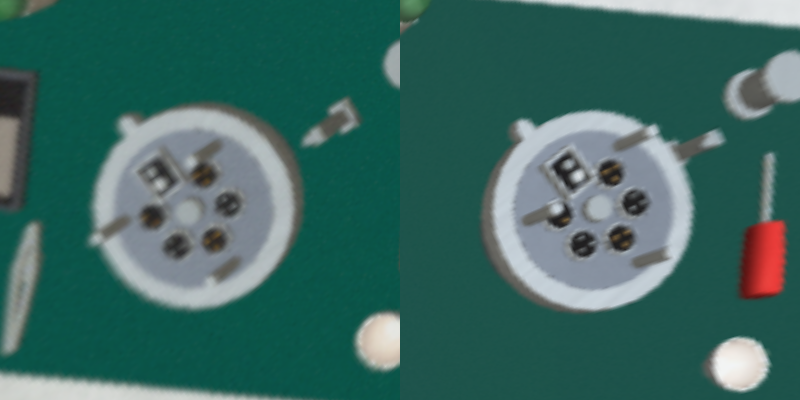

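Both rectified views agree on these estimates:
- **Axle:** about (0.566, -0.034).
- **Tab:** about 38° azimuth.
- **Pegs:** 98°, 218° and 338°.
- **Pointer:** about -60°.

I'll refine these with a circle fit and an enlarged view of the pointer.

```bash
cat >> h.py <<'E'
def sample(c,P):  # P (...,3) world -> float image samples
    X=P@c["R"].T+c["t"];u=X[...,0]/X[...,2]*c["fx"]+c["cx"];v=X[...,1]/X[...,2]*c["fy"]+c["cy"]
    return cv2.remap(c["image"],u.astype(np.float32),v.astype(np.float32),cv2.INTER_LINEAR).astype(float)
def polar(c,cen,rs,z=.042,n=720,a0=0):
    a=np.deg2rad(a0+np.arange(n)*360/n)[None];rs=np.asarray(rs)[:,None]
    return sample(c,np.stack([cen[0]+rs*np.cos(a),cen[1]+rs*np.sin(a),np.full(a.shape,z)+0*rs],-1))
E
python3 - <<'E'
from h import *
from scipy.optimize import minimize
cs=[dict(np.load(f"{n}0.npz")) for n in("scene","side")]
cens=[]
for c in cs:
    def f(p): 
        q=polar(c,p,[.070,.073,.079,.082])[...,0].mean(1) if 0 else polar(c,p,[.071,.073,.079,.081],n=360)
        d=np.clip(q[2:,:,0].mean(0)-q[:2,:,0].mean(0),0,60);return -d.mean()
    best=min(((f((x,y)),x,y) for x in np.arange(.556,.577,.001) for y in np.arange(-.045,-.023,.001)))
    m=minimize(f,best[1:],method="Nelder-Mead",options=dict(initial_simplex=[best[1:],(best[1]+.001,best[2]),(best[1],best[2]+.001)]))
    print(m.x,m.fun);cens.append(m.x)
# tab: brightness at r 104..114, and pointer z=.042
for c,p in zip(cs,cens):
    q=polar(c,p,np.arange(.106,.114,.001),z=.041)[...,0].mean(0);k=np.arange(720)/2
    m=(k>25)&(k<52);w=np.clip(q[m]-q[m].min()-30,0,None);print("tab",(k[m]*w).sum()/w.sum())
    
x0,y0=.68,-.08
im=[cv2.resize(rect(c,x0,y0,.042,.00025,400,400),None,fx=1,fy=1) for c in cs]
for i,(c,p) in zip(im,zip(cs,cens)):
    for ang in range(-70,-49,5):
        for r_ in(.118,.127,.153):
            X=p+r_*np.array([np.cos(np.deg2rad(ang)),np.sin(np.deg2rad(ang))]);cv2.circle(i,(int((y0-X[1])/.00025),int((x0-X[0])/.00025)),2,(255,255 if ang==-60 else 0,0),-1)
cv2.imwrite("pics/ptr.png",np.hstack(im)[...,::-1])
E
```

```text
[ 0.5672378  -0.03544079] -28.863888888888887
[ 0.56224208 -0.03097547] -31.948611111111113
tab 39.54379959545666
tab 38.46670434969853
```

View pics/ptr.png

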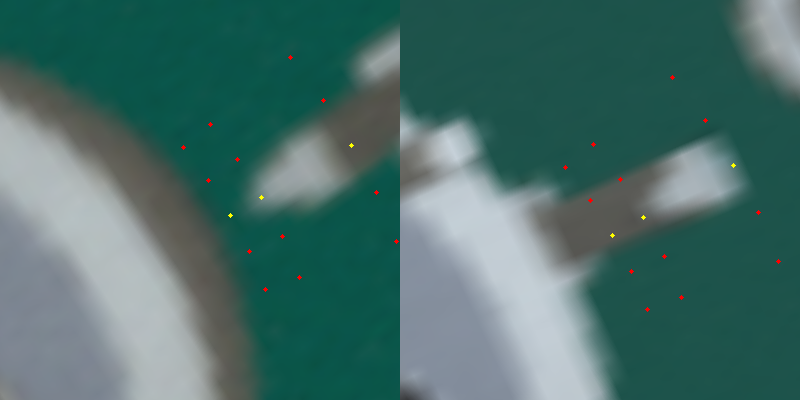

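The pointer top's centre gives -59.6° from the scene camera and -59.3° from the side camera. The tab is at about 39°. I'll move the closed fingers to behind peg1 for a clockwise flick.

Emit:
apply_moves(targets=[{"dp":[0.04,0.055,0],"yaw":3},{"dp":[0.06,0.085,0],"yaw":5},{"dp":[0.08,0.115,0],"yaw":7},{"dp":[0.1,0.145,0],"yaw":9},{"dp":[0.12,0.175,0],"yaw":11},{"dp":[0.14,0.205,0],"yaw":13},{"dp":[0.16,0.235,0],"yaw":15},{"dp":[0.18,0.265,0],"yaw":17},{"dp":[0.2,0.295,0],"yaw":19},{"dp":[0.22,0.325,0],"yaw":21},{"dp":[0.245,0.355,0],"yaw":23},{"dp":[0.27,0.385,0],"yaw":25},{"dp":[0.295,0.415,-0.02],"yaw":25},{"dp":[0.32,0.445,-0.04],"yaw":25},{"dp":[0.345,0.475,-0.05],"yaw":25},{"dp":[0.365,0.51,-0.07],"yaw":25},{"dp":[0.382,0.535,-0.09],"yaw":25},{"dp":[0.382,0.543,-0.1],"yaw":25},{"dp":[0.382,0.543,-0.1],"yaw":25},{"dp":[0.382,0.543,-0.1],"yaw":25}], grip=1, squeeze=10)

```text
time_s: 1.77
tcp_pos: [0.543, -0.112, 0.1477]
eef_rot: [179.9, -0.1, -141.1]
contact_force: [0.0, -0.8, 0.3]
gripper_width: 0.0008
gripper_force: 0.0
```

Run:
```python
from plant import get_state,cams
from h import *
c=cams.capture("scene");w=cams.capture("wrist")
i=cv2.resize(c["image"][120:270,120:320],(533,400),interpolation=cv2.INTER_CUBIC)
cv2.imwrite("pics/app.png",np.hstack([i,cv2.resize(w["image"],(267,200))[:, :].repeat(2,0)[:400]])[...,::-1])
```

```text
(no output)
```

View pics/app.png

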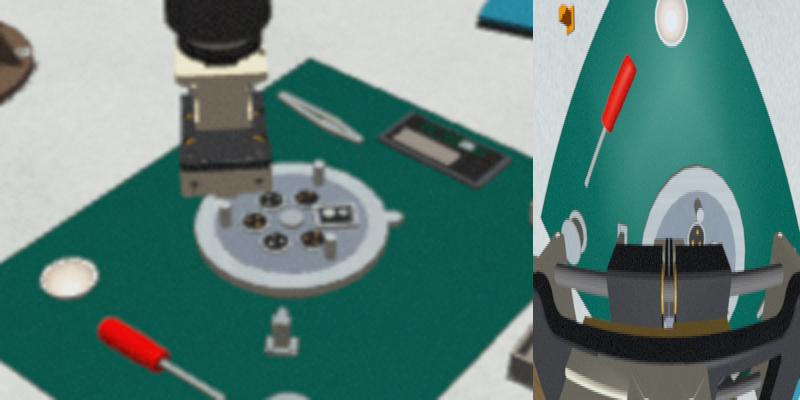

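The scene view shows the hand near the wheel's left rim with peg1 at crop (225,215). The finger block looks wider than I assumed, so I'll measure it from the range images.

Run:
```python
from plant import get_state,cams
from h import *
s=get_state();tp=s["tcp_pos"];yaw=np.deg2rad(s["eef_rot"][2])
for n in("scene","side"):
    c=cams.capture(n);z=c["range_z"];v,u=np.nonzero(z>0);d=z[v,u]
    X=np.stack([(u-c["cx"])/c["fx"]*d,(v-c["cy"])/c["fy"]*d,d],-1);W=(X-c["t"])@c["R"]
    q=W-tp;tx=q[:,0]*np.cos(yaw)+q[:,1]*np.sin(yaw);ty=q[:,0]*np.sin(yaw)-q[:,1]*np.cos(yaw)
    m=(np.hypot(tx,ty)<.15)
    for a in np.arange(-.03,.14,.01):
        k=m&(q[:,2]>a)&(q[:,2]<=a+.01)
        if k.sum()>3: print(n,round(a,3),k.sum(),"x",tx[k].min().round(3),tx[k].max().round(3),"y",ty[k].min().round(3),ty[k].max().round(3))
```

```text
scene -0.02 10 x -0.009 0.011 y -0.019 -0.013
scene 0.04 79 x -0.039 0.037 y -0.092 0.084
scene 0.05 121 x -0.039 0.039 y -0.092 0.057
scene 0.06 251 x -0.039 0.039 y -0.096 0.056
scene 0.07 107 x -0.039 0.038 y -0.099 -0.091
scene 0.08 472 x -0.039 0.038 y -0.099 0.003
scene 0.09 84 x -0.025 0.025 y -0.053 -0.016
scene 0.1 68 x -0.021 0.024 y -0.054 -0.015
scene 0.11 78 x -0.024 0.024 y -0.054 -0.038
scene 0.12 83 x -0.022 0.021 y -0.054 -0.009
scene 0.13 117 x -0.038 0.038 y -0.055 -0.009
side -0.02 45 x -0.012 0.011 y -0.017 0.018
side -0.01 40 x -0.012 0.01 y -0.012 0.018
side 0.0 14 x -0.012 -0.009 y -0.015 0.001
side 0.01 13 x -0.011 -0.009 y -0.016 -0.004
side 0.04 109 x -0.039 0.038 y -0.083 0.092
side 0.05 266 x -0.04 0.038 y -0.083 0.092
side 0.06 434 x -0.04 0.039 y -0.084 0.096
side 0.07 272 x -0.04 0.039 y -0.095 0.099
side 0.08 822 x -0.04 0.039 y -0.095 0.101
side 0.09 169 x -0.025 0.026 y -0.052 0.02
side 0.1 141 x -0.023 0.025 y -0.046 0.019
side 0.11 124 x -0.024 0.026 y -0.039 0.019
side 0.12 114 x -0.023 0.022 y -0.007 0.02
side 0.13 106 x -0.04 0.037 y -0.044 0.02
```

Fingers measure ±19 mm by ±10 mm and the body ±96 mm. Before flicking I'll touch the still rim at the braking spot (219°, r 91 mm) to find the surface height and stiffness.

Emit:
apply_moves(targets=[{"dp":[-0.025,0.011,0],"yaw":0},{"dp":[-0.049,0.022,-0.02],"yaw":0},{"dp":[-0.049,0.022,-0.05],"yaw":0},{"dp":[-0.049,0.022,-0.07],"yaw":0},{"dp":[-0.049,0.022,-0.079],"yaw":0},{"dp":[-0.049,0.022,-0.081],"yaw":0},{"dp":[-0.049,0.022,-0.082],"yaw":0},{"dp":[-0.049,0.022,-0.082],"yaw":0}])

```text
time_s: 2.63
tcp_pos: [0.4955, -0.0906, 0.0675]
eef_rot: [-179.9, 0.1, -141.2]
contact_force: [0.8, -0.5, 0.6]
gripper_width: 0.0004
gripper_force: 0.0
```

Emit:
apply_moves(targets=[{"dp":[0,0,-0.001],"yaw":0},{"dp":[0,0,-0.002],"yaw":0},{"dp":[0,0,-0.002],"yaw":0}])

```text
time_s: 2.88
tcp_pos: [0.495, -0.0903, 0.065]
eef_rot: [-180.0, 0.1, -141.2]
contact_force: [0.4, 0.8, -0.1]
gripper_width: 0.0004
gripper_force: 0.0
```

Emit:
apply_moves(targets=[{"dp":[0,0,-0.001],"yaw":0},{"dp":[0,0,-0.001],"yaw":0},{"dp":[0,0,-0.001],"yaw":0}])

```text
time_s: 3.13
tcp_pos: [0.4951, -0.0904, 0.0643]
eef_rot: [-180.0, 0.0, -141.1]
contact_force: [-0.2, -0.4, 5.1]
gripper_width: 0.0005
gripper_force: 2.8
```

Emit:
apply_moves(targets=[{"dp":[0,0,-0.001],"yaw":0},{"dp":[0,0,-0.001],"yaw":0},{"dp":[0,0,-0.001],"yaw":0}])

```text
time_s: 3.38
tcp_pos: [0.4954, -0.0908, 0.0642]
eef_rot: [-179.9, 0.0, -141.1]
contact_force: [-3.9, -2.1, 15.4]
gripper_width: 0.0006
gripper_force: 7.6
```

Contact is at a commanded z of about 64.5 mm, with stiffness around 10 N/mm. Moving to the flick start beside peg1, tip 14 mm above the face.

Emit:
apply_moves(targets=[{"dp":[0,0,0.015],"yaw":0},{"dp":[0.015,-0.018,0.015],"yaw":0},{"dp":[0.03,-0.037,0.015],"yaw":0},{"dp":[0.04,-0.03,0.015],"yaw":0},{"dp":[0.049,-0.022,0.015],"yaw":0},{"dp":[0.049,-0.022,0.015],"yaw":0},{"dp":[0.049,-0.022,0.015],"yaw":0}])

```text
time_s: 3.97
tcp_pos: [0.5436, -0.1115, 0.0772]
eef_rot: [180.0, -0.0, -141.1]
contact_force: [-0.3, -0.0, 0.0]
gripper_width: 0.0003
gripper_force: 0.0
```

```bash
cat >> h.py <<'E'
CEN=np.array([.5672,-.0354])
T0=dict(np.load("scene0.npz"))
def wheel_angle(c,prior=None,win=60):
    """wheel rotation (deg, ccw +) against the first frame, mod 360; cups+pocket by ring correlation"""
    rs=np.arange(.022,.062,.002)
    f=lambda k:(lambda g:(g-g.mean())/g.std())(polar(k,CEN,rs,.044)[...,0])
    A,B=np.fft.fft(f(T0),axis=1),np.fft.fft(f(c),axis=1)
    x=np.fft.ifft((B*A.conj()).sum(0)).real/(len(rs)*720);o=np.argsort(x)[::-1]
    k=o[0];y=x[[k-1,k,(k+1)%720]];d=.5*(y[0]-y[2])/(y[0]-2*y[1]+y[2])
    return ((k+d)/2+180)%360-180,x[k]
def tab_angle(c,exp,w=18):
    q=polar(c,CEN,np.arange(.106,.115,.001),z=.041,a0=exp-w,n=720)[...,0].mean(0)[:4*w]
    k=exp-w+np.arange(4*w)/2;z=np.clip(q-np.median(q)-25,0,None);return (k*z).sum()/max(z.sum(),1e-9),z.max()
E
python3 - <<'E'
from plant import get_state,cams
from h import *
c=cams.capture("scene");a=wheel_angle(c);print(a,tab_angle(T0,39),tab_angle(c,39+a[0]),get_state()["tcp_pos"],get_state()["time_s"])
E
```

```text
(np.float64(-10.69643765405533), np.float64(0.5296167434079405)) (np.float64(39.588996674057654), np.float64(109.4)) (np.float64(28.737034353551945), np.float64(116.35)) [ 0.54313744 -0.11158437  0.07726923] 4.0167
```

The wheel was dragged about 11° clockwise during the lift-off. I'll check whether it is still turning.

Run:
```python
from plant import get_state,cams
from h import *
for i in range(3):
    c=cams.capture("scene");a=wheel_angle(c);print(a,tab_angle(c,39+a[0]),get_state()["time_s"])
```

```text
(np.float64(-11.248707504308413), np.float64(0.5384440925250705)) (np.float64(28.003513122254006), np.float64(115.35)) 4.0667
(np.float64(-12.290545621657884), np.float64(0.5202926304351224)) (np.float64(27.074034737107468), np.float64(115.65)) 4.1167
(np.float64(-13.406020030481159), np.float64(0.5255791487164535)) (np.float64(26.072821373256552), np.float64(124.5)) 4.1667
```

It's still coasting clockwise at about 0.35 rad/s, the direction I want. I'll flick peg1 now, aiming further round and bending inwards, then lift clear.

Emit:
apply_moves(targets=[{"dp":[-0.005,0.006,0],"yaw":0},{"dp":[-0.012,0.0148,0],"yaw":0},{"dp":[-0.0189,0.0233,0],"yaw":0},{"dp":[-0.025,0.0325,0],"yaw":0},{"dp":[-0.0296,0.0429,0],"yaw":0},{"dp":[-0.0342,0.0534,0],"yaw":0},{"dp":[-0.033,0.051,0.03],"yaw":0},{"dp":[-0.032,0.049,0.07],"yaw":0},{"dp":[-0.032,0.049,0.09],"yaw":0},{"dp":[-0.04,0.035,0.09],"yaw":0},{"dp":[-0.049,0.022,0.09],"yaw":0}])

```text
time_s: 5.08
tcp_pos: [0.4952, -0.0895, 0.1689]
eef_rot: [-179.9, 0.2, -141.0]
contact_force: [-0.8, 0.9, -1.5]
gripper_width: 0.0006
gripper_force: 0.0
```

```bash
cat > look.py <<'E'
from plant import get_state,cams
from h import *
import sys
ts,an=[],[]
for i in range(int(sys.argv[1])):
    t=get_state()["time_s"];c=cams.capture("scene");a=wheel_angle(c);ta=tab_angle(c,39.6+a[0]);ts.append(t);an.append(a[0]);print(round(t,3),np.round(a,2),np.round(ta,1))
if len(ts)>1:
    an=np.rad2deg(np.unwrap(np.deg2rad(an)));p=np.polyfit(ts,an,1);print("rate deg/s",p[0],"resid",np.round(an-np.polyval(p,ts),1))
with open("log.txt","a") as f:
    for t,a in zip(ts,an):f.write(f"{t} {a}\n")
E
python3 look.py 6
```

```text
5.083 [21.93  0.65] [0. 0.]
5.133 [14.36  0.66] [0. 0.]
5.183 [7.11 0.67] [0. 0.]
5.233 [-0.24  0.68] [0. 0.]
5.283 [-7.79  0.63] [0. 0.]
5.333 [45.4   0.62] [99.1 17.9]
rate deg/s 24.863198207123542 resid [ 11.6   2.8  -5.7 -14.3 -23.1  28.8]
```

The rate is about -148°/s. The ring correlation is ambiguous every 60° because of the cup spacing, so I'll use the tab to resolve it.

```bash
cat >> h.py <<'E'
def tab_all(c):
    q=polar(c,CEN,np.arange(.106,.114,.002),z=.041,n=720).min(2).mean(0)  # min channel: grey/white high, green mat low
    return q
def wheel_abs(c):
    a,s=wheel_angle(c);q=tab_all(c);out=[]
    for k in range(6):
        i=int(round(2*(39.6+a+60*k)));g=lambda lo,hi:np.mean([q[(i+j)%720] for j in range(lo,hi)])
        out.append((g(-6,7)-.5*(g(-24,-16)+g(17,25)),(a+60*k+180)%360-180))
    out.sort(reverse=True);return out[0][1],out[0][0]-out[1][0],s
E
python3 - <<'E'
from plant import get_state,cams
from h import *
print(wheel_abs(T0))
for i in range(4):
    t=get_state()["time_s"];c=cams.capture("scene");print(round(t,3),np.round(wheel_abs(c),1))
    np.savez(f"f{i}.npz",**c)
i=cv2.resize(c["image"][120:270,120:320],(800,600));cv2.imwrite("pics/spin.png",i[...,::-1])
E
```

```text
(np.float64(0.0), np.float64(130.29423076923075), np.float64(1.0))
5.383 [-142.1  126.5    0.6]
5.433 [-148.1  117.6    0.6]
5.483 [-155.   118.     0.6]
5.533 [-162.   122.2    0.6]
```

View pics/spin.png

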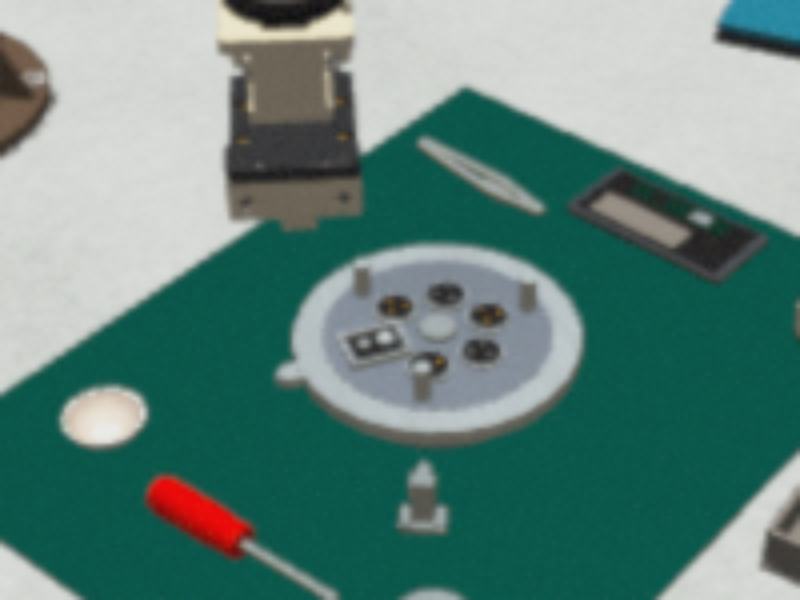

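The picture agrees with the numbers: the tab is at (285,373), left of the pointer at (423,490), at θ≈-162° and about 2.4 rad/s, and the module is still in its pocket. Now hovering above the rim at the braking spot.

Emit:
apply_moves(targets=[{"dp":[0,0,-0.04],"yaw":0},{"dp":[0,0,-0.07],"yaw":0},{"dp":[0,0,-0.09],"yaw":0},{"dp":[0,0,-0.096],"yaw":0},{"dp":[0,0,-0.096],"yaw":0},{"dp":[0,0,-0.096],"yaw":0},{"dp":[0,0,-0.096],"yaw":0},{"dp":[0,0,-0.096],"yaw":0},{"dp":[0,0,-0.096],"yaw":0},{"dp":[0,0,-0.096],"yaw":0},{"dp":[0,0,-0.096],"yaw":0},{"dp":[0,0,-0.096],"yaw":0}])

```text
time_s: 6.58
tcp_pos: [0.4947, -0.0903, 0.0719]
eef_rot: [-180.0, 0.0, -141.1]
contact_force: [0.4, -0.5, -0.3]
gripper_width: 0.0002
gripper_force: 0.0
```

```bash
cat > look.py <<'E'
from plant import get_state,cams
from h import *
import sys
ts,an=[],[]
for i in range(int(sys.argv[1])):
    t=get_state()["time_s"];c=cams.capture("scene");a=wheel_abs(c);ts.append(t);an.append(a[0]);print(round(t,3),np.round(a,2))
if len(ts)>1:
    an=np.rad2deg(np.unwrap(np.deg2rad(an)));p=np.polyfit(ts,an,1);print("rate deg/s",p[0],"resid",np.round(an-np.polyval(p,ts),1))
print(get_state()["tcp_pos"],get_state()["contact_force"])
with open("log2.txt","a") as f:
    for t,a in zip(ts,an):f.write(f"{t} {a}\n")
E
python3 look.py 6
```

```text
6.583 [ 57.75 128.47   0.72]
6.633 [49.85 92.67  0.72]
6.683 [ 43.77 122.74   0.75]
6.733 [ 37.75 101.09   0.8 ]
6.783 [31.44 56.44  0.82]
6.833 [25.45 42.67  0.86]
rate deg/s -127.26833569307186 resid [ 0.8 -0.7 -0.4 -0.1 -0.   0.4]
[ 0.49459331 -0.0903547   0.07151691] [-0.86565087  0.15084646  0.71381293]
```

Emit:
apply_moves(targets=[{"dp":[0,0,0],"yaw":0},{"dp":[0,0,0],"yaw":0},{"dp":[0,0,0],"yaw":0},{"dp":[0,0,0],"yaw":0},{"dp":[0,0,0],"yaw":0},{"dp":[0,0,0],"yaw":0},{"dp":[0,0,0],"yaw":0},{"dp":[0,0,0],"yaw":0},{"dp":[0,0,0],"yaw":0},{"dp":[0,0,0],"yaw":0},{"dp":[0,0,0],"yaw":0},{"dp":[0,0,0],"yaw":0},{"dp":[0,0,0],"yaw":0},{"dp":[0,0,0],"yaw":0},{"dp":[0,0,0],"yaw":0},{"dp":[0,0,0],"yaw":0},{"dp":[0,0,0],"yaw":0},{"dp":[0,0,0],"yaw":0}])

```text
time_s: 8.38
tcp_pos: [0.4946, -0.0903, 0.0716]
eef_rot: [180.0, -0.0, -141.1]
contact_force: [-0.9, -0.6, -0.4]
gripper_width: 0.0009
gripper_force: 0.0
```

```bash
python3 look.py 6
```

```text
8.383 [-152.05  122.51    0.61]
8.433 [-157.21  117.93    0.61]
8.483 [-162.35  124.36    0.63]
8.533 [-167.85  122.18    0.65]
8.583 [-173.05   92.64    0.66]
8.633 [-178.48   94.97    0.7 ]
rate deg/s -105.82610045148127 resid [-0.1  0.   0.2 -0.   0.1 -0.1]
[ 0.49460323 -0.0903516   0.07154353] [-0.02211913  0.41299189  0.35010875]
```

Emit:
apply_moves(targets=[{"dp":[0,0,0],"yaw":0},{"dp":[0,0,0],"yaw":0},{"dp":[0,0,0],"yaw":0},{"dp":[0,0,0],"yaw":0},{"dp":[0,0,0],"yaw":0},{"dp":[0,0,0],"yaw":0},{"dp":[0,0,0],"yaw":0},{"dp":[0,0,0],"yaw":0},{"dp":[0,0,0],"yaw":0},{"dp":[0,0,0],"yaw":0},{"dp":[0,0,0],"yaw":0},{"dp":[0,0,0],"yaw":0},{"dp":[0,0,0],"yaw":0},{"dp":[0,0,0],"yaw":0},{"dp":[0,0,0],"yaw":0},{"dp":[0,0,0],"yaw":0},{"dp":[0,0,0],"yaw":0},{"dp":[0,0,0],"yaw":0},{"dp":[0,0,0],"yaw":0},{"dp":[0,0,0],"yaw":0}])

```text
time_s: 10.35
tcp_pos: [0.4946, -0.0904, 0.0716]
eef_rot: [180.0, -0.0, -141.1]
contact_force: [-0.2, 0.7, 0.5]
gripper_width: 0.0004
gripper_force: 0.0
```

```bash
python3 look.py 6
```

```text
10.35 [16.36 85.86  0.91]
10.4 [ 12.1  118.83   0.93]
10.45 [  7.98 134.79   0.95]
10.5 [  3.69 133.16   0.96]
10.55 [ -0.42 133.92   0.98]
10.6 [ -5.19 100.44   0.95]
rate deg/s -85.51116769463714 resid [-0.1 -0.1  0.1  0.1  0.2 -0.3]
[ 0.49461147 -0.09035212  0.07157353] [ 0.22032059  0.656732   -0.37939595]
```

The wheel is at θ≈-729° now and turning at about 84°/s. The target of -819° comes in about 1.16 s, so the press starts on row 14.

Emit:
apply_moves(targets=[{"dp":[0,0,-0.003],"yaw":0},{"dp":[0,0,-0.005],"yaw":0},{"dp":[0,0,-0.006],"yaw":0},{"dp":[0,0,-0.006],"yaw":0},{"dp":[0,0,-0.006],"yaw":0},{"dp":[0,0,-0.006],"yaw":0},{"dp":[0,0,-0.006],"yaw":0},{"dp":[0,0,-0.006],"yaw":0},{"dp":[0,0,-0.006],"yaw":0},{"dp":[0,0,-0.006],"yaw":0},{"dp":[0,0,-0.006],"yaw":0},{"dp":[0,0,-0.006],"yaw":0},{"dp":[0,0,-0.006],"yaw":0},{"dp":[0,0,-0.009],"yaw":0},{"dp":[0,0,-0.009],"yaw":0},{"dp":[0,0,-0.009],"yaw":0}])

```text
time_s: 11.98
tcp_pos: [0.4955, -0.0909, 0.0642]
eef_rot: [-179.9, 0.0, -141.1]
contact_force: [-3.3, -2.4, 17.9]
gripper_width: 0.0004
gripper_force: 8.8
```

Run:
```python
from plant import get_state,cams
from h import *
for i in range(2):
    t=get_state()["time_s"];c=cams.capture("scene");print(round(t,3),np.round(wheel_abs(c),2),tab_angle(c,-59))
print(get_state()["contact_force"])
np.savez("stop.npz",**c);s=cams.capture("side");np.savez("stops.npz",**s)
i=cv2.resize(c["image"][160:270,160:306],(796,600));cv2.imwrite("pics/stop.png",i[...,::-1])
```

```text
11.983 [-96.89   3.15   0.62] (np.float64(-58.9458162504659), np.float64(88.35000000000001))
12.033 [83.13  0.1   0.62] (np.float64(-58.98066193853428), np.float64(87.2))
[-3.33447212 -2.45205169 17.51098058]
```

View pics/stop.png

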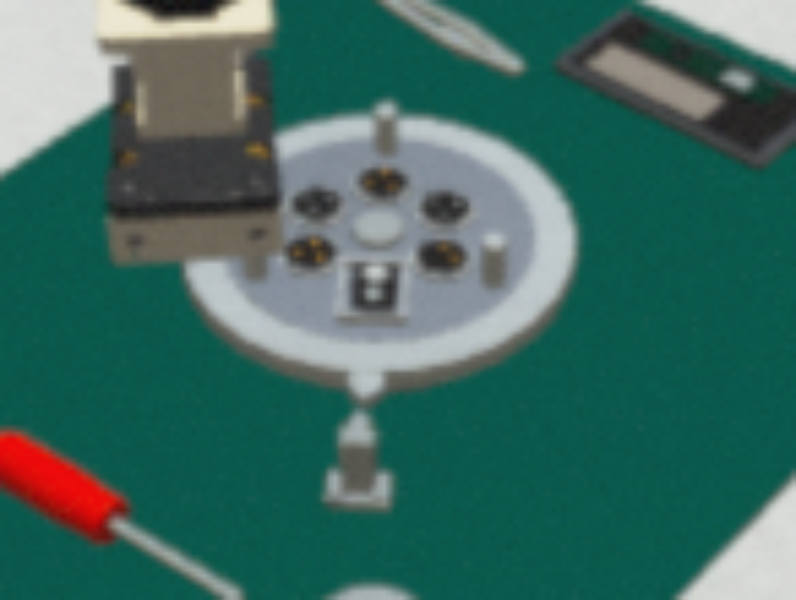

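The wheel is stopped under the fingertip. The tab tip at (364,405) faces the nib at (358,412), about 3 mm off line. I'll unload very slowly so the wheel isn't kicked.

Emit:
apply_moves(targets=[{"dp":[0,0,0.0003],"yaw":0},{"dp":[0,0,0.0006],"yaw":0},{"dp":[0,0,0.0008],"yaw":0},{"dp":[0,0,0.001],"yaw":0},{"dp":[0,0,0.0011],"yaw":0},{"dp":[0,0,0.0012],"yaw":0},{"dp":[0,0,0.0013],"yaw":0},{"dp":[0,0,0.0014],"yaw":0},{"dp":[0,0,0.0015],"yaw":0},{"dp":[0,0,0.0016],"yaw":0},{"dp":[0,0,0.0017],"yaw":0},{"dp":[0,0,0.0018],"yaw":0},{"dp":[0,0,0.002],"yaw":0},{"dp":[0,0,0.0022],"yaw":0},{"dp":[0,0,0.0025],"yaw":0},{"dp":[0,0,0.003],"yaw":0}])

```text
time_s: 13.47
tcp_pos: [0.4941, -0.0904, 0.0653]
eef_rot: [180.0, -0.0, -141.2]
contact_force: [-0.1, 0.5, 0.1]
gripper_width: 0.0003
gripper_force: 0.0
```

```bash
cat > chk.py <<'E'
from plant import get_state,cams
from h import *
for i in range(5):
    t=get_state()["time_s"];c=cams.capture("scene");print(round(t,3),np.round(((wheel_angle(c)[0]+30)%60)-30,2),np.round(tab_angle(c,-59),2))
print(get_state()["contact_force"],get_state()["tcp_pos"])
np.savez("fin.npz",**c)
E
python3 chk.py
```

```text
13.467 22.18 [-60.22  87.45]
13.517 22.2 [-60.24  87.65]
13.567 22.22 [-60.26  88.95]
13.617 22.25 [-60.24  86.85]
13.667 22.2 [-60.25  86.75]
[-0.18364071 -0.62698239 -0.9645953 ] [ 0.49452374 -0.0903801   0.06550564]
```

The wheel is at rest with the tab at -60.2° against -59.6°, and the finger is clear. Now lifting straight up.

Emit:
apply_moves(targets=[{"dp":[0,0,0.003],"yaw":0},{"dp":[0,0,0.01],"yaw":0},{"dp":[0,0,0.025],"yaw":0},{"dp":[0,0,0.05],"yaw":0},{"dp":[0,0,0.08],"yaw":0},{"dp":[-0.02,0,0.11],"yaw":0},{"dp":[-0.03,0,0.13],"yaw":0},{"dp":[-0.03,0,0.13],"yaw":0},{"dp":[-0.03,0,0.13],"yaw":0}])

```text
time_s: 14.47
tcp_pos: [0.465, -0.0902, 0.1977]
eef_rot: [-179.9, 0.2, -141.1]
contact_force: [0.4, 0.5, -0.9]
gripper_width: 0.0005
gripper_force: 0.0
```

```bash
python3 chk.py
python3 - <<'E'
from h import *
c=dict(np.load("fin.npz"))
i=cv2.resize(c["image"][180:270,170:290],(800,600),interpolation=cv2.INTER_CUBIC);cv2.imwrite("pics/fin.png",i[...,::-1])
E
```

```text
14.467 22.23 [-60.23  84.05]
14.517 22.19 [-60.23  83.45]
14.567 22.2 [-60.26  85.7 ]
14.617 22.24 [-60.25  85.65]
14.667 22.26 [-60.25  86.65]
[ 0.83752799 -0.88666092 -0.63069947] [ 0.46439814 -0.0903938   0.19465907]
```

View pics/fin.png

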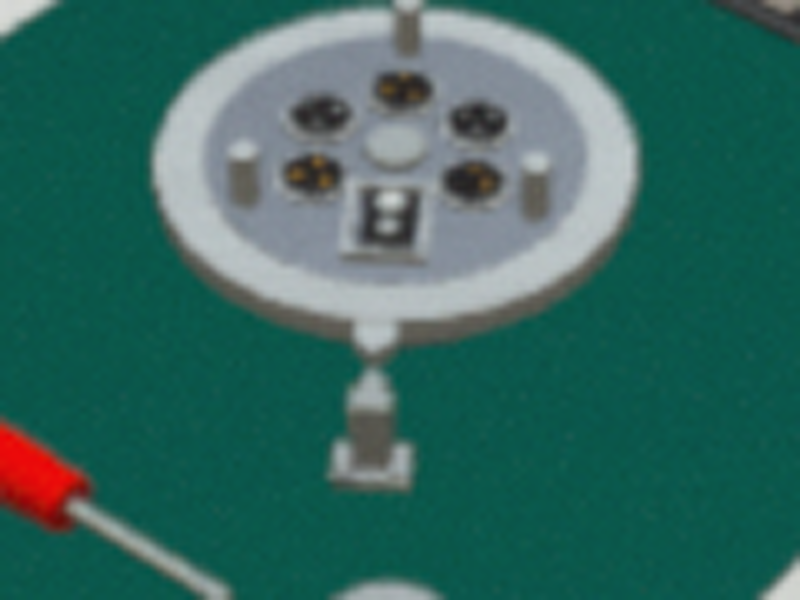

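The tab tip at (374,355) is in line with the nib at (372,370). The wheel is at rest, the module is in its pocket and the hand is clear, so I'm handing in.

```bash
python3 -c "
from plant import r
print(r.close_job())"
```

```text
the job is handed in; nothing more can be done
None
```

The job is handed in, with no verdict shown: the carousel was flicked clockwise, ran on past a full turn, and was braked to rest with the tab within about 3 mm of the pointer by camera estimate; the module is in its pocket and the hand is clear.

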